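# Set the polishing spindle's speed controller

### The job

Set up the grey speed controller of the polishing spindle. First take the flat screwdriver from the tool rack, find the slot of the brass trim screw in its steel collar and turn the screw clockwise to its stop, then stand the screwdriver back in its own hole of the rack; after that turn the selector handle back to the third click from its anticlockwise end stop and let go. Leave the other tools in the rack, the stake, the hammer and the tin where they are.

Things in the scene. Friction and masses are not known exactly. Their poses are not given: they have to be found in the camera images.
- controller: fixed grey metal box on the bench, 150 (x) x 200 (y) x 65 mm high; origin under its centre. On its flat top (z 65 mm): the trim screw at x 0, y +55 mm and the selector at x 0, y -45 mm of this frame, both turning about vertical axes. It stands left or right, turned by up to 20 degrees
- slot (a point): centre of the floor of the trim screw's slot, 66 mm above the bench, turning with the screw; x along the slot, z up. The brass head is sunk in a steel collar of 26 mm bore and 52 mm outside diameter; collar top 80 mm and head top 74 mm above the bench. The slot is 6 mm wide, 8 mm deep and crosses the whole bore
- trim (a joint): angle of the trim screw (rad), growing clockwise seen from above; end stops at 0 and 1.4; it starts between 0 and 0.5. Stiff: about 0.06 N m of dry friction, it stays where it is left
- selector_grip (a point): middle of the black selector handle, 94 mm above the bench: a bar 64 mm long (along x, pointer end with white line at +x), 15 mm wide, from 77.5 to 105.5 mm above the bench. The vertical turning axis is 4 mm from this point towards -x. Seven white ticks round it mark the clicks, the longest one the anticlockwise end stop
- selector (a joint): angle of the selector (rad), growing clockwise from above. Detents every 0.436 (25 degrees): 0 (anticlockwise end stop), 0.436, 0.873, 1.309 (third click), ... 2.618 (clockwise end stop); it is drawn into the nearest click with 0.1 to 0.25 N m. Starts at the 4th, 5th or 6th click
- driver: flat screwdriver, 0.16 kg, hanging blade down in the rack. Origin on its axis at the underside of its round flange (42 mm diameter, 6 mm thick), which rests on the rack; z up to the handle, x along the blade's width. Dark wood handle 30 x 30 mm, sides along x and y, from 6 to 78 mm above the origin. Below: 10 mm shank; from 54 mm below, blade 18 mm wide (x), 4.2 mm thick, its last 6 mm 3 mm thick
- driver_tip (a point): middle of the end of the screwdriver's blade, 82 mm below the screwdriver's origin; axes as the screwdriver's
- rack: fixed dark steel tool rack: a top plate 75 (x) x 250 (y) mm, its top 100 mm above the bench, 8 mm thick, on two end legs and a foot plate 6 mm thick; origin under its centre. Three through holes of 31 mm diameter at x 0 and y -80, 0 and +80 mm hold the screwdriver, the awl and the punch, in any order
- awl: awl with a round dark wooden pear-shaped handle (40 mm diameter, up to 62 mm above the plate) hanging in the rack; to be left alone. Origin on its axis at the plate's top
- punch: round steel punch, 22 mm diameter, up to 66 mm above the plate, hanging in the rack; to be left alone. Origin on its axis at the plate's top
- stake: steel forming stake standing loose between rack and controller: foot 74 mm diameter and 30 mm high, thin post, domed head 60 mm diameter between 205 and 250 mm above the bench; origin under its centre; do not knock
- hammer: hammer lying behind the work, 260 mm long with its handle along its x axis, origin under its middle; leave alone
- tin: steel tin, 76 mm diameter, 75 mm high, standing behind the work; origin under its centre; leave alone
There are look-alikes about, which are no part of the job. What is shaped like the driver but red is not meant.

How it is judged:
By the outcome, as a careful person would: the job done as asked, in the order asked, and still so for the second after the job is handed in, with the robot touching nothing.
It also fails if it takes over 72 s, if anything falls off the work surface, if the arm or the gripper's body presses on something with over 40 N, if the wrist force passes 120 N, or if a joint passes its speed limit or range.

### The arm

A 6-joint arm with a two-finger parallel gripper is mounted at the origin on the work surface. World frame = base frame: x ahead of the robot, y to its left, z up, the work surface at z = 0. Lengths are in mm, angles in rad, forces in N, time in s.
With the tool pointing down it reaches from about 375 to 900 mm from the base axis. Payload 3.1 kg.
Tool frame: the origin (TCP) lies midway between the tips of the shut fingers; the grasp point (between the pads) lies 19 mm behind it; z points along the fingers, y is the line along which they close (so a half turn about z gives the same grasp; the last joint's range is limited). The gripper opens to 87 mm and grips with 3 to 60 N. Pads are 19 mm wide; open, the fingers measure 117 mm over their backs; the gripper's body (75 mm by 190 mm) begins 51 mm behind the grasp point.
Start: joints at [1.022, 0.527, 1.433, -0, 1.181, -0.178], TCP at [226.434, 582.515, 197.848] pointing down, gripper open.
Joint ranges: [-3.08, 3.08], [-0.75, 2.2], [0.22, 2.44], [-1.43, 4.57], [0, 2.65], [-2.85, 2.85]. Speed limits (rad/s): [2.79, 2.79, 3.14, 3.14, 3.14, 3.14].

### API

Orientations are given as a unit quaternion [w, x, y, z].
In Python, from station import arm gives the robot as it stands. The module is installed in compiled form; this text tells all that it offers.
- The arm moves only by the shell command python3 -m pendant 'ROWS' [OPENING]. ROWS is JSON, a list that holds one entry, the list of rows, each a list of 4 numbers: the shift along the tool's x, y, z in mm, then the turn about the tool's z in degrees. A call has 1 to 12 rows; each row shifts and turns the commanded pose from where the row before left it, along the tool's axes as they then stand; what a row does not reach is not made up. A row lasts 1/10 s, in which the tool goes at most 50 mm and 8.59 degrees, less where a joint would pass 70% of its speed; a pose out of reach is approached as far as the arm can. A call is refused whole if a number of a shift passes 50 or a number of a turn 8.59, either way. A call with a gripper value outside its range is refused whole. OPENING is the finger opening in mm, from 0 to 87, set as the call begins (- or left out, the last holds). The fingers move at their own pace and stop on an object; the grip force is fixed at half the most. Time passes only in rows, so rows that do not move let the fingers close. It gives the time, the measured TCP pose, the force, the opening and the grip force at its end, in the units of the state.
- arm.get_obs(): the state, without advancing time (a new reading comes with each control period).
- arm.capture(name): name is "scene" or "top" or "wrist"; returns (picture, depth): 400x640x3 uint8, red, green, blue; 400x640 float32, mm along the optical axis (not along the pixel's ray), 0 where there is no reading.
- arm.calibration(name): a dict with "K" (3x3 intrinsics, pixels), "distortion" ([k1, k2, p1, p2, k3] as OpenCV has them; the pictures are not rectified), "xyz" and "rotation" of the camera in the world; the wrist camera has in their place "T_tool_cam" (4x4, takes a point from camera to tool coordinates, whose origin is the TCP and whose axes are the flange's). Camera axes: x right, y down, z forward; pixel columns grow to the right and rows downward; lengths in mm; the calibration is good to about 2 mm. A picture is of the moment at which its call begins: read the wrist's pose just before it. calibration takes no time and is no camera call.
- arm.hand_in(): hands the job in; it is judged then, once.
Trained networks look in the newest picture that a camera, given by its name, has taken for a name from the list of things; names that differ only in an ending like _2 or _b are one class to them, and where a whole thing is asked for, a point or a joint stands for the part that bears it (a point fixed in the world has none). Each returns a list of dicts, best first, with "score" (0 to 1); they miss things now and then, are a little off and sometimes report something else, mostly with a low value. They report only what shows in the picture. A call takes as long as a camera call. They do not tell look-alikes from the thing itself.
- arm.search_frame(camera, target): "box" ([left, top, right, bottom] as shares, 0 to 1, of the picture: columns of its width, rows of its height, round what is visible of it).
- arm.outline_of(camera, target): "pixels" (400x640 bool, what is visible of it) and "box" ([left, top, right, bottom] as shares, 0 to 1, of the picture: columns of its width, rows of its height, round what is visible of it).
- arm.place_of(camera, target): "location" ([column, row] as shares, 0 to 1, of the picture: columns of its width, rows of its height: a listed point, or the origin of a listed thing).
The state is a dict: "time": time; "q": joint angles; "qvel": joint speeds; "tau": joint torques, N m; "position": TCP position; "ee_rot": TCP orientation; "ft_force": force on the tool from outside, world axes, zero at the start; "moment": the same for the moment, N m; "opening": finger opening in mm; "finger_force": force on a finger pad.
Only numpy, scipy, OpenCV 4.12 (cv2) and the standard library are available. Lean on these libraries where they do the work, as an engineer would, in place of code of your own. Each camera call takes 0.05 s, during which the arm holds its last target. There are 200 camera calls.

## Working session

There is one attempt and no reset: what is moved stays moved. The work goes in short steps, Python scripts to look and compute and a shell command to move; the robot and the scene stay as the last step left them, time stands still between calls to the robot, and variables do not carry over. Pictures are saved under pics/ and viewed, at most 10 in all, crops included, and the job is handed in when it is done.

```bash
mkdir -p pics; cat > h.py <<'E'
import numpy as np, cv2
from station import arm
from scipy.spatial.transform import Rotation as R
def pose():
    o=arm.get_obs(); q=o['ee_rot']; T=np.eye(4); T[:3,:3]=R.from_quat([q[1],q[2],q[3],q[0]]).as_matrix(); T[:3,3]=o['position']; return T
def cam(name,T=None):
    c=arm.calibration(name)
    if name=='wrist': M=T@np.array(c['T_tool_cam'])
    else:
        M=np.eye(4); r=np.array(c['rotation'])
        M[:3,:3]=r if r.shape==(3,3) else R.from_quat([r[1],r[2],r[3],r[0]]).as_matrix(); M[:3,3]=c['xyz']
    return np.array(c['K']),np.array(c['distortion']),M
def ray(C,px):
    K,D,M=C; n=cv2.undistortPoints(np.array(px,float).reshape(-1,1,2),K,D).reshape(-1,2)
    d=np.c_[n,np.ones(len(n))]@M[:3,:3].T; return M[:3,3],d
def onz(C,px,z):
    o,d=ray(C,px); return o+d*((z-o[2])/d[:,2])[:,None]
def cloud(C,depth,px):
    px=np.array(px); o,d=ray(C,px); return o+d*depth[px[:,1],px[:,0]][:,None]
def proj(C,P):
    K,D,M=C; Mi=np.linalg.inv(M); return cv2.projectPoints(np.array(P,float).reshape(-1,1,3),cv2.Rodrigues(Mi[:3,:3])[0],Mi[:3,3],K,D)[0].reshape(-1,2)
def snap(name,fn):
    T=pose(); p,d=arm.capture(name); cv2.imwrite('pics/'+fn+'.png',p[:,:,::-1]); C=cam(name,T); np.savez('pics/'+fn,p=p,d=d,K=C[0],D=C[1],M=C[2]); return C,p,d
def load(fn):
    z=np.load('pics/'+fn+'.npz'); return (z['K'],z['D'],z['M']),z['p'],z['d']
W=np.array([640,400])
E
python3 - <<'E'
from h import *
np.set_printoptions(precision=1,suppress=True)
for n in ['top','scene']:
    C,p,d=snap(n,n); print(n,C[2])
    for t in ['driver','awl','punch','rack','controller','selector_grip','slot','stake','hammer','tin']:
        for r in arm.place_of(n,t)[:3]:
            px=np.array(r['location'])*W; i=np.clip(px.astype(int),0,[639,399])
            print(n,t,round(r['score'],2),px,cloud(C,d,[i])[0])
a=cv2.imread('pics/top.png');cv2.imwrite('pics/topv.png',cv2.resize(a,(800,500)))
E
```

```text
top [[ -0.   -1.    0.1 525.8]
 [ -1.    0.   -0.   21. ]
 [  0.   -0.1  -1.  907.7]
 [  0.    0.    0.    1. ]]
top driver 0.86 [307.8 238. ] [510.7  34.8 159.4]
top driver 0.86 [238.2 275. ] [439.2 178.4 150. ]
top driver 0.79 [296.6 278.3] [430.7  59.1 161.3]
top awl 0.67 [220.3 226.8] [540.8 216.4 143.7]
top punch 0.67 [181.2 219.6] [558.3 302.  130.4]
top rack 0.61 [230.2 224.6] [545.5 206.5  96.1]
top controller 0.82 [409.6 214.3] [ 557.9 -203.8   65.4]
top selector_grip 0.9 [441.  207.1] [ 570.1 -266.6  103.2]
top slot 0.59 [393.7 214.4] [ 558.5 -163.9   75.7]
top stake 0.93 [319.4 195.8] [591.4   9.  236.8]
top hammer 0.62 [236.1 138.6] [759.4 206.7  24.5]
top tin 0.85 [411.8 126.3] [ 764.8 -215.6   77.7]
scene [[  -0.4    0.7   -0.6 1255.8]
 [   0.9    0.3   -0.2  274. ]
 [   0.    -0.6   -0.8 1028.1]
 [   0.     0.     0.     1. ]]
scene driver 0.67 [381.  191.8] [541.  158.5 118.9]
scene driver 0.57 [401.7 173.4] [440.6 188.7  89.1]
scene driver 0.56 [356.6 158.6] [436.9  63.5  92.9]
scene awl 0.73 [407.8 206.3] [554.3 231.6 109.9]
scene punch 0.58 [438.5 223.5] [577.  312.7 111.1]
scene rack 0.62 [405.  227.1] [544.2 236.9   6.8]
scene controller 0.56 [238.8 182. ] [ 605.2 -205.4   65. ]
scene selector_grip 0.8 [218.8 158.8] [ 576.7 -273.2  102.2]
scene slot 0.44 [260.6 173.5] [ 567.  -158.    79.7]
scene stake 0.63 [308.5 221.8] [630.    2.5  27.4]
scene hammer 0.91 [369.5 293.8] [766.1 209.8  27.5]
scene tin 0.77 [198.8 243.4] [ 807.4 -209.7   63.5]
```

View pics/topv.png

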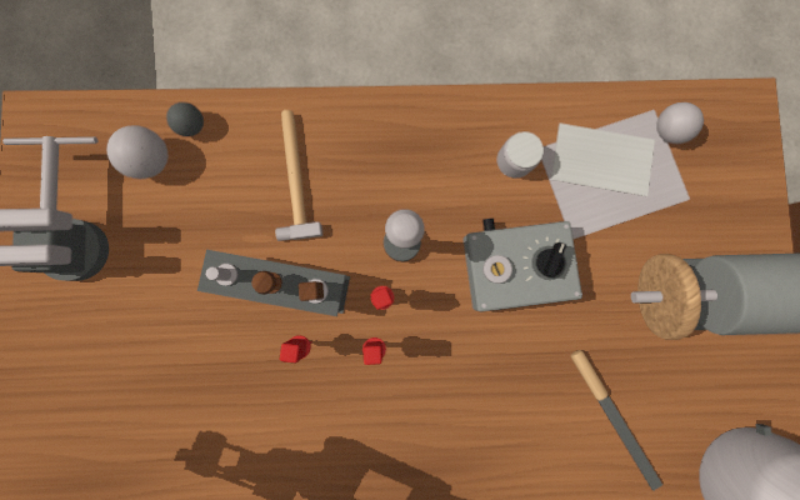

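View pics/scene.png

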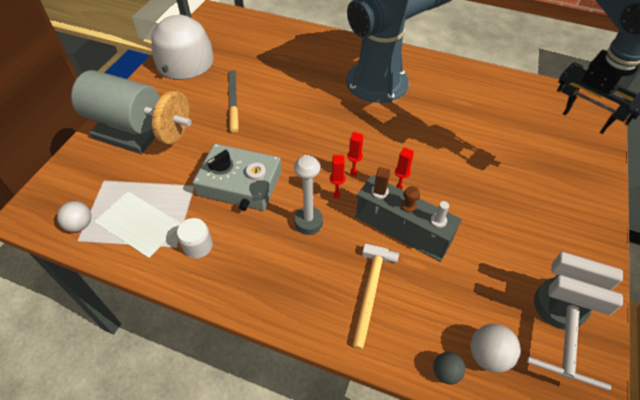

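The top view shows the brown square screwdriver handle at about (250,233) in the 640 px frame. The awl is at (212,226) and the punch at (175,218). Three red look-alikes stand nearby, and the controller is on the right with its slot at (395,214) and selector at (441,207).

```bash
python3 - <<'E'
from h import *
np.set_printoptions(precision=3,suppress=True)
C,p,d=load('top')
px=np.array([(u,v) for u in range(232,270) for v in range(215,255)]); P=cloud(C,d,px)
def rect(Q):
    (c,s,a)=cv2.minAreaRect(Q[:,:2].astype(np.float32)); return c,s,a
Q=P[(P[:,2]>168)&(P[:,2]<190)]; print('driver top',Q.mean(0),len(Q),rect(Q))
px=np.array([(u,v) for u in range(140,300) for v in range(190,270)]); P=cloud(C,d,px)
Q=P[(abs(P[:,2]-100)<5)];print('rack',rect(Q),Q[:,2].mean())
px=np.array([(u,v) for u in range(365,475) for v in range(170,255)]); P=cloud(C,d,px)
Q=P[(abs(P[:,2]-65)<5)];print('ctrl',rect(Q),Q[:,2].mean())
T=pose();print(T)
print(np.array(arm.calibration('wrist')['T_tool_cam']),arm.calibration('wrist')['K'])
E
```

```text
driver top [525.387 156.124 177.128] 222 ((525.299072265625, 156.84121704101562), (29.604293823242188, 30.035709381103516), 5.380813121795654)
rack ((541.941162109375, 235.0863800048828), (250.24542236328125, 74.91468048095703), 77.85563659667969) 99.88369625585852
ctrl ((561.0236206054688, -228.70144653320312), (149.1668243408203, 201.18592834472656), 5.598817348480225) 65.04430133016146
[[ -0.932   0.362   0.    226.431]
 [  0.362   0.932   0.    582.531]
 [ -0.      0.     -1.    197.874]
 [  0.      0.      0.      1.   ]]
[[  -0.      -0.952   -0.305   85.454]
 [   1.      -0.       0.       0.513]
 [  -0.      -0.305    0.952 -186.864]
 [   0.       0.       0.       1.   ]] [[281.865   0.    321.094]
 [  0.    281.865 196.398]
 [  0.      0.      1.   ]]
```

```bash
python3 -m pendant '[[[0,0,-40,0],[-36,-24,-6,0],[-36,-24,-6,0],[-36,-24,-6,0],[-36,-24,-6,0],[-36,-24,-6,0],[-36,-24,-6,0],[-36,-24,-6,0],[-36,-24,-6,0],[-36,-24,-6,0],[-36,-24,-6,0],[-36,-24,-6,0]]]' 60 && python3 -m pendant '[[[-36,-24,0,0],[0,0,0,8],[0,0,0,8],[0,0,0,8],[0,0,0,8],[0,0,0,8],[0,0,0,8],[0,0,0,8],[0,0,0,7.4],[0,0,0,0],[0,0,0,0]]]'
python3 - <<'E'
from h import *
np.set_printoptions(precision=3,suppress=True)
print(pose(),arm.get_obs()['q'])
C,p,d=snap('wrist','w1')
for r in arm.place_of('wrist','driver')[:3]: print(r['score'],np.array(r['location'])*W)
px=np.array([(u,v) for u in range(0,640) for v in range(0,400)]); P=cloud(C,d,px)
s=np.hypot(P[:,0]-525,P[:,1]-157)<30
for lo,hi in((168,190),(98,103),(104,110)):
    Q=P[s&(P[:,2]>lo)&(P[:,2]<hi)]; print(len(Q),Q.mean(0),cv2.minAreaRect(Q[:,:2].astype(np.float32)))
E
```

```text
time: 2.3
position: [500.7, 191.4, 304.3]
ee_rot: [0.0, 0.184, 0.983, 0.0]
ft_force: [0.8, 1.2, -0.1]
opening: 60.1
finger_force: 0.0
time: 3.4
position: [524.6, 157.5, 303.9]
ee_rot: [-0.0, 0.672, 0.74, -0.0]
ft_force: [-0.3, 0.0, 0.4]
opening: 60.0
finger_force: 0.0
[[ -0.096   0.995  -0.    524.633]
 [  0.995   0.096  -0.    157.529]
 [ -0.     -0.     -1.    303.88 ]
 [  0.      0.      0.      1.   ]] [ 0.088  0.312  1.487 -0.     1.343 -0.009]
0.94 [250.88 233.4 ]
0.79 [320.384 215.08 ]
0.62 [323.072 167.2  ]
648 [526.3   159.568 177.351] ((526.7486572265625, 158.4409637451172), (29.06916618347168, 29.725133895874023), 5.190235137939453)
517 [521.188 165.122  99.984] ((524.1630859375, 160.5093994140625), (58.332275390625, 52.469886779785156), 7.68254280090332)
159 [524.126 168.512 106.051] ((525.0726318359375, 164.1012420654297), (40.838104248046875, 28.38381004333496), 9.309229850769043)
```

View pics/w1.png

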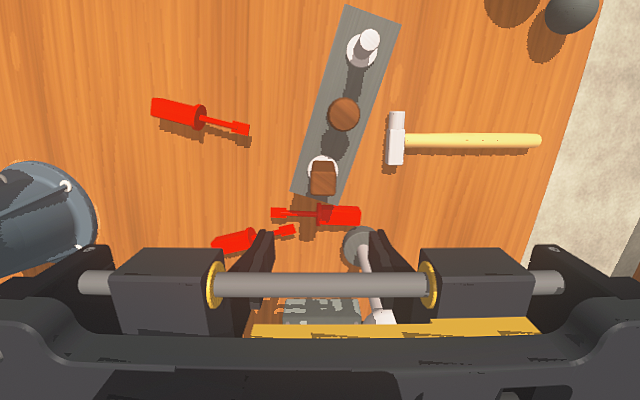

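```bash
python3 -m pendant '[[[0,1,40,0],[0,0,40,0],[0,0,40,0],[0,0,30,0],[0,0,26,0],[0,0,0,0],[0,0,0,0]]]' && python3 -m pendant '[[[0,0,0,0],[0,0,0,0],[0,0,0,0],[0,0,0,0],[0,0,0,0],[0,0,0,0]]]' 0
```

```text
time: 4.2
position: [526.0, 157.7, 128.0]
ee_rot: [-0.0, 0.673, 0.74, -0.0]
ft_force: [-0.2, -0.7, 0.2]
opening: 60.2
finger_force: 0.0
time: 4.8
position: [526.1, 157.7, 128.4]
ee_rot: [0.0, 0.673, 0.739, 0.0]
ft_force: [-0.8, -0.1, 3.6]
opening: 29.6
finger_force: 29.7
```

```bash
python3 -m pendant '[[[0,0,-10,0],[0,0,-20,0],[0,0,-30,0],[0,0,-40,0],[0,0,-45,0],[0,0,-45,0],[0,0,-40,0],[0,0,-22,0],[0,0,0,0],[0,0,0,0]]]'
python3 - <<'E'
from h import *
np.set_printoptions(precision=3,suppress=True)
print(pose(),arm.get_obs()['q'])
C,p,d=snap('scene','s2')
t=pose()[:3,3]-[0,0,110]
for r in arm.place_of('scene','driver_tip')[:3]: print(r['score'],np.array(r['location'])*W)
u=proj(C,[t,t+[0,0,60]]); print(u)
c=u[0].astype(int); im=p[max(0,c[1]-80):c[1]+30,c[0]-60:c[0]+60,::-1]
im1=cv2.resize(im,None,fx=4,fy=4,interpolation=cv2.INTER_CUBIC)
C,p,d=snap('wrist','w2')
for r in arm.place_of('wrist','driver_tip')[:3]: print(r['score'],np.array(r['location'])*W)
print(proj(C,[t]))
cv2.imwrite('pics/s2v.png',im1)
E
```

```text
time: 5.8
position: [524.8, 157.5, 379.0]
ee_rot: [-0.001, 0.673, 0.739, -0.001]
ft_force: [-0.4, -0.3, -1.3]
opening: 30.0
finger_force: 29.7
[[ -0.093   0.996  -0.002 524.809]
 [  0.996   0.093  -0.    157.547]
 [ -0.     -0.002  -1.    379.04 ]
 [  0.      0.      0.      1.   ]] [ 0.088  0.261  1.359 -0.     1.523 -0.006]
0.88 [402.368 179.48 ]
0.87 [335.424 184.48 ]
0.86 [348.992 175.08 ]
[[388.771 144.032]
 [392.148 124.364]]
0.75 [299.008 212.6  ]
0.7 [323.072 184.6  ]
0.65 [259.072 124.28 ]
[[322.255 188.115]]
```

View pics/s2v.png

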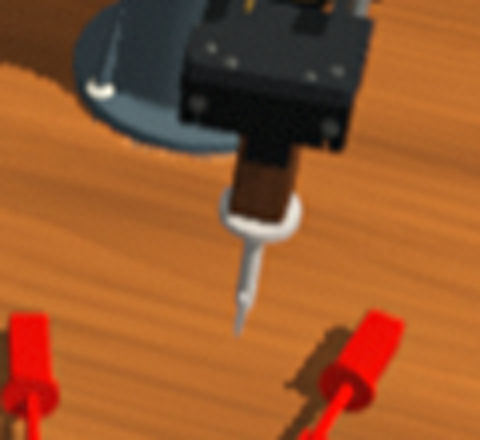

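The crop shows the gripped driver edge-on, with its tip near scene pixel (388,143). The blade therefore lies along the closing line (tool y), and no red tool is in the hand.

```bash
python3 -m pendant '[[[-20,0,0,0],[-35,0,0,0],[-37,0,0,0],[-37,0,0,0],[-37,0,0,0],[-37,0,0,0],[-37,0,0,0],[-37,0,0,0],[-34,0,0,0],[-20,0,0,0],[0,0,0,0],[0,0,0,0]]]'
python3 - <<'E'
from h import *
np.set_printoptions(precision=3,suppress=True)
T=pose();print(T,arm.get_obs()['q'])
C,p,d=snap('wrist','w3')
for t,z in(('slot',66),('selector_grip',94),('driver_tip',270)):
  for r in arm.place_of('wrist',t)[:2]: 
    px=np.array(r['location'])*W; print(t,r['score'],px,onz(C,px,z))
print(proj(C,[T[:3,3]-[0,0,110]]))
im=p[60:260,200:440,::-1]; cv2.imwrite('pics/w3v.png',cv2.resize(im,(720,600),interpolation=cv2.INTER_CUBIC))
E
```

```text
time: 7.2
position: [556.3, -171.2, 378.9]
ee_rot: [-0.001, 0.673, 0.739, 0.0]
ft_force: [-0.8, -0.3, -1.9]
opening: 30.0
finger_force: 29.7
[[  -0.093    0.996   -0.002  556.261]
 [   0.996    0.093    0.002 -171.196]
 [   0.002   -0.002   -1.     378.902]
 [   0.       0.       0.       1.   ]] [-0.491  0.317  1.279  0.001  1.549 -0.584]
slot 0.72 [321.408 157.68 ] [[ 555.954 -172.503   66.   ]]
driver_tip 0.97 [267.008  13.92 ] [[489.738  -7.673 270.   ]]
driver_tip 0.64 [289.216  30.4  ] [[511.261 -19.875 270.   ]]
[[321.817 188.225]]
```

View pics/w3v.png

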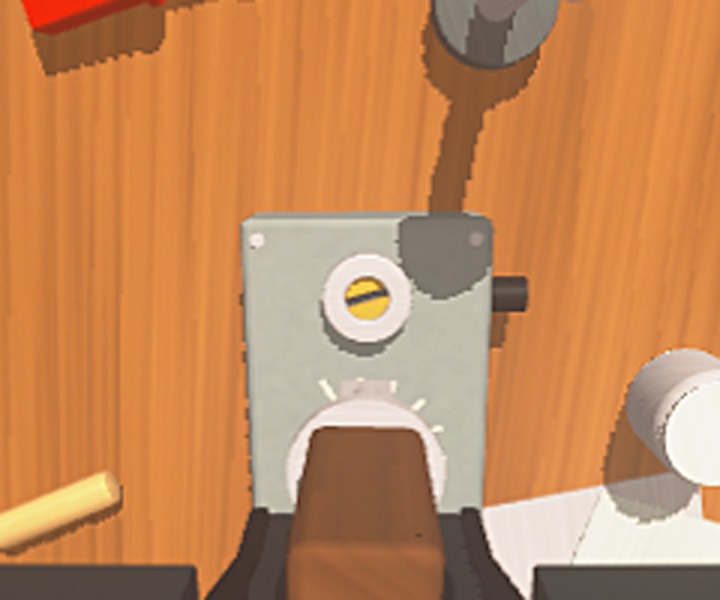

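The crop shows the collar centred at about (367,298), with the slot tilted about 17° up to the right. The blade end appears as a wide grey bar at (367,388), so the blade lies along tool y as concluded.

```bash
python3 - <<'E'
from h import *
np.set_printoptions(precision=2,suppress=True)
C,p,d=load('w3')
px=np.array([(u,v) for u in range(300,345) for v in range(140,178)])
P=onz(C,px,74.); c=np.array([556,-172.5]); rgb=p[px[:,1],px[:,0]].astype(int)
hsv=cv2.cvtColor(p,cv2.COLOR_RGB2HSV)[px[:,1],px[:,0]].astype(int)
brass=(hsv[:,1]>130)&(hsv[:,0]>18)&(hsv[:,0]<35)&(np.hypot(*(P[:,:2]-c).T)<16)
print('brass',brass.sum(),P[brass].mean(0),cv2.minEnclosingCircle(P[brass][:,:2].astype(np.float32)))
c=P[brass][:,:2].mean(0)
dark=(rgb.sum(1)<260)&(np.hypot(*(P[:,:2]-c).T)<11)
Q=P[dark][:,:2]; w,v=np.linalg.eigh(np.cov(Q.T)); print('slot',dark.sum(),Q.mean(0),np.degrees(np.arctan2(v[1,1],v[0,1])),w)
# collar top via depth and gray
Pc=cloud(C,d,px); k=(abs(Pc[:,2]-80)<4); print('collar',Pc[k].mean(0),cv2.minEnclosingCircle(Pc[k][:,:2].astype(np.float32)))
# tip from depth
px=np.array([(u,v) for u in range(300,345) for v in range(178,205)]);Pc=cloud(C,d,px);k=abs(Pc[:,2]-272)<12
print('tip',k.sum(),Pc[k].mean(0),Pc[k].min(0),Pc[k].max(0))
h=np.degrees(np.arctan2(C[2][1,0],C[2][0,0]));print('cam x heading',h)
E
```

```text
brass 91 [ 557.19 -175.12   74.  ] ((556.667724609375, -174.0401153564453), 12.016170501708984)
slot 20 [ 556.12 -172.56] -159.0741357836287 [ 0.72 38.67]
collar [ 557.43 -172.32   79.85] ((557.6123657226562, -173.0486297607422), 25.80706024169922)
tip 42 [ 556.4  -168.78  275.89] [ 547.62 -169.99  270.08] [ 564.98 -167.74  283.21]
cam x heading 5.314110581360123
```

```bash
python3 -m pendant '[[[-2,0.5,30,-8],[0,0,40,-7.6],[0,0,40,0],[0,0,35,0],[0,0,24,0],[0,0,0,0],[0,0,0,0],[0,0,0,0]]]'
cat > look.py <<'E'
from h import *
import sys
np.set_printoptions(precision=2,suppress=True)
n=sys.argv[1]; T=pose();print(T)
C,p,d=snap('wrist',n)
for t,z in(('slot',66),):
  for r in arm.place_of('wrist',t)[:2]: 
    px=np.array(r['location'])*W; print(t,r['score'],px,onz(C,px,z))
print('tip px',proj(C,[T[:3,3]-[0,0,110]]), proj(C,[[556.8,-173.2,74]]))
px=np.array([(u,v) for u in range(250,400) for v in range(90,260)]);P=cloud(C,d,px)
k=(abs(P[:,2]-80)<3)&(np.hypot(P[:,0]-557,P[:,1]+173)<32)
print('collar',k.sum(),cv2.minEnclosingCircle(P[k][:,:2].astype(np.float32)))
im=p[90:240,220:420,::-1]; cv2.imwrite('pics/'+n+'v.png',cv2.resize(im,(800,600),interpolation=cv2.INTER_CUBIC))
E
python3 look.py w4
```

```text
time: 8.2
position: [558.8, -174.2, 213.0]
ee_rot: [0.002, 0.566, 0.824, 0.0]
ft_force: [-0.5, 1.1, -1.6]
opening: 29.8
finger_force: 29.7
[[  -0.36    0.93    0.    558.84]
 [   0.93    0.36   -0.   -174.17]
 [  -0.      0.     -1.    212.97]
 [   0.      0.      0.      1.  ]]
slot 0.52 [320.51 175.32] [[ 556.49 -169.68   66.  ]]
tip px [[321.11 187.78]] [[319.71 179.68]]
collar 854 ((556.9869384765625, -172.42091369628906), 25.740089416503906)
```

View pics/w4v.png

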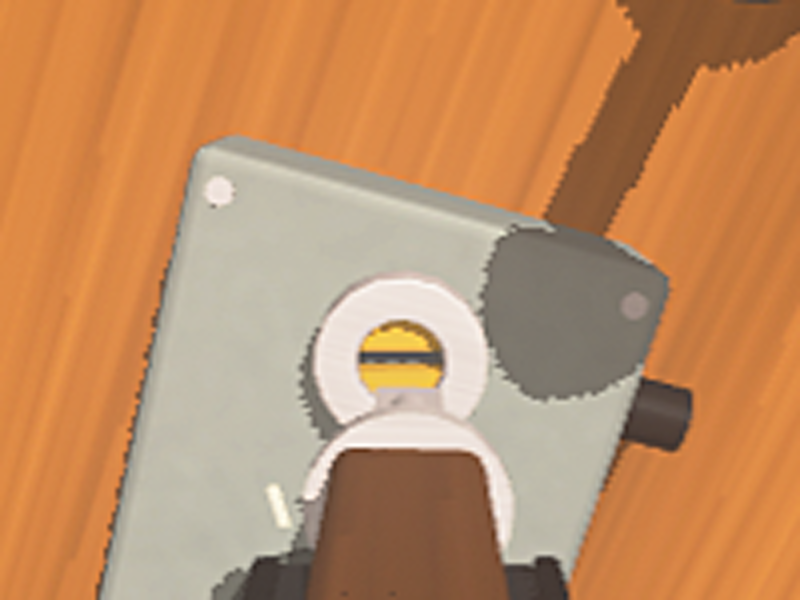

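The crop shows the slot horizontal at (400,357), so the yaw matches. The blade end is at (409,390), about 2 mm too far to the right.

```bash
python3 -m pendant '[[[1,-2,10,0],[0,0,6,0],[0,0,0,0],[0,0,0,0],[0,0,0,0]]]'
python3 look.py w5
python3 - <<'E'
from h import *
np.set_printoptions(precision=2,suppress=True)
C,p,d=load('w5')
T=pose();Ti=np.linalg.inv(T)
px=np.array([(u,v) for u in range(290,350) for v in range(150,205)]);P=cloud(C,d,px)
Q=P@Ti[:3,:3].T+Ti[:3,3]
g=lambda a:a.reshape(60,55,-1)
for u in (316,320,324): 
  print(u);
  for v in range(168,200,1):
    i=(u-290)*55+v-150; print(v,p[v,u],P[i,2].round(1),Q[i,:2].round(1), (onz(C,[[u,v]],74.)@Ti[:3,:3].T+Ti[:3,3])[0,:2].round(1)) if u==320 else None
E
```

```text
time: 8.8
position: [555.2, -173.8, 194.9]
ee_rot: [0.0, 0.567, 0.824, 0.0]
ft_force: [-1.2, -0.3, -1.6]
opening: 30.0
finger_force: 29.7
[[  -0.36    0.93    0.    555.22]
 [   0.93    0.36   -0.   -173.78]
 [  -0.      0.     -1.    194.9 ]
 [   0.      0.      0.      1.  ]]
slot 0.64 [321.22 182.32] [[ 554.55 -172.44   66.  ]]
tip px [[321.38 188.08]] [[322.84 185.43]]
collar 835 ((557.0821533203125, -172.6885528564453), 25.73163414001465)
316
320
168 [238 228 220] 79.8 [21.4 -1.6] [20.1 -1.6]
169 [240 230 223] 80.0 [20.3 -1.6] [19.  -1.6]
170 [239 230 222] 80.3 [19.3 -1.6] [17.9 -1.6]
171 [238 227 219] 79.9 [18.  -1.6] [16.7 -1.6]
172 [237 226 219] 79.4 [16.8 -1.6] [15.6 -1.6]
173 [238 228 222] 79.0 [15.6 -1.6] [14.4 -1.6]
174 [240 230 225] 80.0 [14.7 -1.6] [13.3 -1.6]
175 [220 200 189] 79.1 [13.4 -1.6] [12.2 -1.6]
176 [153 110  42] 74.4 [11.1 -1.6] [11.  -1.6]
177 [222 162  67] 74.7 [10.  -1.6] [ 9.9 -1.6]
178 [216 160  71] 74.6 [ 8.8 -1.6] [ 8.7 -1.6]
179 [247 208  81] 73.9 [ 7.5 -1.6] [ 7.5 -1.6]
180 [243 203  79] 73.4 [ 6.2 -1.6] [ 6.4 -1.6]
181 [245 205  79] 74.8 [ 5.4 -1.6
[... 183 characters left out ...]
.6] [ 0.5 -1.6]
186 [161 152 143] 66.4 [-2.8 -1.7] [-0.6 -1.6]
187 [222 200 192] 87.8 [ 2.1 -1.6] [-1.8 -1.6]
188 [202 182 174] 94.4 [ 2.9 -1.6] [-3.  -1.6]
189 [187 172 161] 106.5 [ 5.3 -1.5] [-4.2 -1.6]
190 [191 173 164] 108.6 [ 4.8 -1.5] [-5.4 -1.6]
191 [207 189 179] 167.5 [21.4 -1.3] [-6.5 -1.6]
192 [210 192 181] 170.1 [21.4 -1.3] [-7.7 -1.6]
193 [229 218 207] 172.2 [21.2 -1.3] [-8.9 -1.6]
194 [239 228 220] 172.4 [20.4 -1.3] [-10.1  -1.6]
195 [234 221 215] 172.0 [19.5 -1.3] [-11.3  -1.6]
196 [236 225 217] 172.5 [18.8 -1.3] [-12.5  -1.6]
197 [240 230 225] 172.8 [18.1 -1.3] [-13.7  -1.6]
198 [238 227 221] 173.0 [17.4 -1.3] [-14.9  -1.6]
199 [238 227 219] 171.6 [16.1 -1.3] [-16.1  -1.6]
324
```

View pics/w5v.png

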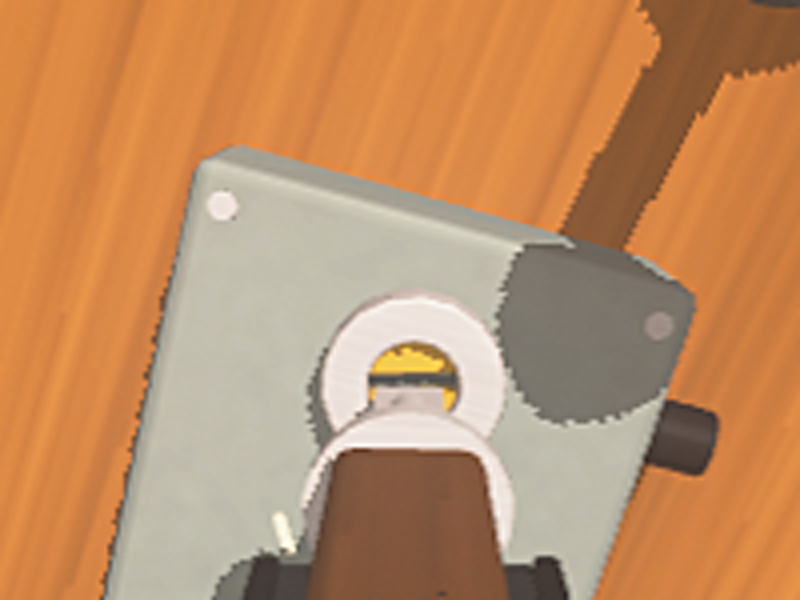

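The crop shows the blade end at (410,395) just in front of the slot, which is at (414,379) and parallel to it. About 1 mm along tool y is left to correct before going in.

```bash
python3 -m pendant '[[[0,1,3,0],[0,0,3,0],[0,0,3,0],[0,0,2,0],[0,0,0,0],[0,0,0,0]]]'; python3 -m pendant '[[[0,0,2,0],[0,0,1,0],[0,0,0,0],[0,0,0,0]]]'
```

```text
time: 9.5
position: [556.0, -173.3, 183.8]
ee_rot: [-0.0, 0.567, 0.824, 0.0]
ft_force: [1.0, 0.0, -1.4]
opening: 29.8
finger_force: 29.7
time: 9.9
position: [556.0, -173.3, 180.8]
ee_rot: [-0.0, 0.567, 0.824, 0.0]
ft_force: [0.2, -0.4, -1.4]
opening: 29.9
finger_force: 29.7
```

```bash
python3 -m pendant '[[[0,0,2,0],[0,0,1,0],[0,0,0,0],[0,0,0,0]]]'; python3 -m pendant '[[[0,0,0,5],[0,0,0,5],[0,0,0,5],[0,0,0,5],[0,0,0,0],[0,0,0,0]]]'; python3 -c "
from station import arm
o=arm.get_obs();print(o['moment'],o['q'])"
```

```text
time: 10.3
position: [556.0, -173.3, 177.8]
ee_rot: [-0.0, 0.567, 0.824, 0.0]
ft_force: [0.8, 0.2, -1.6]
opening: 29.8
finger_force: 29.7
time: 10.9
position: [556.1, -173.4, 178.0]
ee_rot: [0.0, 0.701, 0.714, 0.0]
ft_force: [-0.0, -0.5, -0.4]
opening: 29.9
finger_force: 29.7
[-0.12358857  0.02580641  0.05178342] [-4.93875855e-01  4.93702221e-01  1.56298042e+00 -7.62083800e-05
  1.08447353e+00 -5.12435058e-01]
```

```bash
m(){ python3 -c "
from station import arm
o=arm.get_obs();print(o['moment'].round(3) if hasattr(o['moment'],'round') else o['moment'],o['q'][5])"; }
python3 -m pendant '[[[0,0,0,5],[0,0,0,5],[0,0,0,5],[0,0,0,5],[0,0,0,5],[0,0,0,0],[0,0,0,0]]]'; m; python3 -m pendant '[[[0,0,0,4],[0,0,0,4],[0,0,0,0],[0,0,0,0]]]';m; python3 -m pendant '[[[0,0,0,3],[0,0,0,3],[0,0,0,0],[0,0,0,0]]]';m
```

```text
time: 11.6
position: [556.3, -173.3, 178.0]
ee_rot: [0.0, 0.838, 0.545, 0.0]
ft_force: [-0.1, -0.4, -1.1]
opening: 30.2
finger_force: 29.7
[ 0.05  -0.111  0.068] -0.07680575038790405
time: 12.0
position: [556.3, -173.3, 178.0]
ee_rot: [0.0, 0.874, 0.486, 0.0]
ft_force: [0.4, 0.1, -0.4]
opening: 30.1
finger_force: 29.7
[ 0.008 -0.213  0.067] 0.06290784566035776
time: 12.4
position: [556.3, -173.3, 178.0]
ee_rot: [0.0, 0.899, 0.439, 0.0]
ft_force: [1.7, -0.3, 0.3]
opening: 29.7
finger_force: 29.7
[ 0.006 -0.215  0.091] 0.16803563230253873
```

```bash
m(){ python3 -c "
from station import arm
o=arm.get_obs();print(o['moment'].round(3),o['q'][5])"; }
for i in 1 ; do python3 -m pendant '[[[0,0,0,2],[0,0,0,2],[0,0,0,0]]]'|grep opening; m; python3 -m pendant '[[[0,0,0,2],[0,0,0,2],[0,0,0,0]]]'|grep opening;m;python3 -m pendant '[[[0,0,0,2],[0,0,0,2],[0,0,0,0]]]'|grep opening;m; done
```

```text
opening: 29.9
[ 0.029 -0.316  0.019] 0.23851631818937094
opening: 29.6
[-0.014 -0.28   0.092] 0.3081167085560243
opening: 29.9
[ 0.075 -0.384  0.258] 0.37736707254622065
```

```bash
m(){ python3 -c "
from station import arm
o=arm.get_obs();print(o['moment'].round(3),o['q'][5],o['opening'])"; }
python3 -m pendant '[[[0,0,0,2],[0,0,0,0],[0,0,0,0]]]'|grep force; m; python3 -m pendant '[[[0,0,0,2],[0,0,0,0],[0,0,0,0]]]'|grep force;m
```

```text
ft_force: [1.0, 0.9, 0.3]
finger_force: 29.8
[ 0.087 -0.418  0.28 ] 0.4124570146321834 29.95633033613859
ft_force: [1.8, 1.0, 0.9]
finger_force: 30.0
[ 0.079 -0.325  0.436] 0.44777182862282816 29.977367248447038
```

```bash
python3 -m pendant '[[[0,0,0,-3],[0,0,0,-3],[0,0,-5,0],[0,0,-10,0],[0,0,-20,0],[0,0,-35,0],[0,0,-40,0],[0,0,-40,0],[0,0,-35,0],[0,0,-17,0],[0,0,0,0]]]'
python3 - <<'E'
from h import *
np.set_printoptions(precision=3,suppress=True)
T=pose();print(T); snap('wrist','w6')
h=np.degrees(np.arctan2(T[1,1],T[0,1]));print('heading y',h)
R0=np.eye(3)
a=np.radians(h-5.3); 
print('turn',h-5.3,'then shift',np.array([[-.0924,.9957],[.9957,.0924]])@(np.array([526,157.6])-T[:2,3]))
C,p,d=load('w6');px=proj(C,[[556.8,-173.2,74]])[0].astype(int);print(px)
cv2.imwrite('pics/w6v.png',cv2.resize(p[px[1]-40:px[1]+40,px[0]-50:px[0]+50,::-1],(500,400),interpolation=cv2.INTER_CUBIC))
E
```

```text
time: 15.0
position: [556.6, -174.0, 384.0]
ee_rot: [0.003, 0.934, 0.358, 0.002]
ft_force: [-0.6, -0.8, -1.6]
opening: 29.4
finger_force: 29.9
[[   0.744    0.668    0.005  556.572]
 [   0.668   -0.744   -0.004 -173.978]
 [   0.002    0.006   -1.     383.977]
 [   0.       0.       0.       1.   ]]
heading y -48.10592529609637
turn -53.40592529609637 then shift [332.977   0.197]
[320 156]
```

View pics/w6v.png

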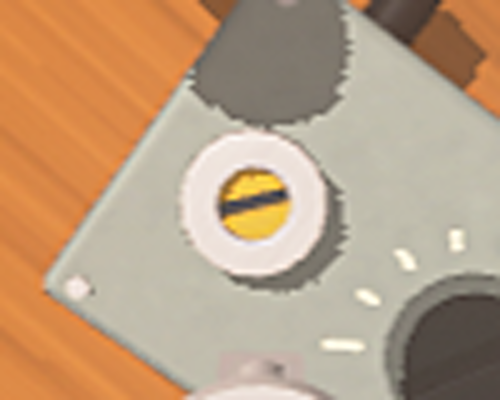

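The crop shows the slot tilted about 13° from tool y, which puts the screw at a heading of about -35°. It has turned about 56°. With the play taken into account this matches the torque rise to 0.44 N m, so the screw is at its stop.

```bash
python3 -m pendant '[[[0,0,0,-7.7],[0,0,0,-7.7],[0,0,0,-7.7],[0,0,0,-7.7],[0,0,0,-7.6],[0,0,0,-7.5],[0,0,0,-7.5],[0,0,0,0]]]' && python3 -m pendant '[[[20,0,0,0],[35,0,0,0],[37,0,0,0],[37,0,0,0],[37,0,0,0],[37,0,0,0],[37,0,0,0],[37,0,0,0],[35,0,0,0],[21,0,0,0],[0,0,0,0],[0,0,0,0]]]'
python3 - <<'E'
from h import *
np.set_printoptions(precision=2,suppress=True)
T=pose();print(T)
C,p,d=snap('wrist','w7')
px=np.array([(u,v) for u in range(300,345) for v in range(178,210)]);Pc=cloud(C,d,px);k=abs(Pc[:,2]-275)<12
print('tip',k.sum(),Pc[k].mean(0),Pc[k].min(0),Pc[k].max(0))
px=np.array([(u,v) for u in range(200,500) for v in range(0,210)]);P=cloud(C,d,px)
k=(abs(P[:,2]-100)<3); print('rack',cv2.minAreaRect(P[k][:,:2].astype(np.float32)))
h=(np.hypot(P[:,0]-526,P[:,1]-158)<14)&(P[:,2]<85); print('hole',P[h].mean(0))
print(proj(C,[[526,157.6,100]]))
cv2.imwrite('pics/w7v.png',cv2.resize(p[100:220,240:400,::-1],(800,600),interpolation=cv2.INTER_CUBIC))
E
```

```text
time: 15.85
position: [554.6, -172.8, 377.6]
ee_rot: [-0.003, 0.674, 0.739, -0.001]
ft_force: [0.7, 0.1, -2.2]
opening: 29.8
finger_force: 29.9
time: 17.05
position: [523.9, 158.8, 379.3]
ee_rot: [-0.0, 0.673, 0.739, -0.001]
ft_force: [0.9, -1.2, -2.5]
opening: 29.9
finger_force: 29.9
[[ -0.09   1.    -0.   523.86]
 [  1.     0.09  -0.   158.85]
 [ -0.    -0.    -1.   379.31]
 [  0.     0.     0.     1.  ]]
tip 57 [523.24 161.37 277.5 ] [515.14 160.3  268.11] [532.43 163.4  286.59]
rack ((542.8937377929688, 236.21051025390625), (250.1802978515625, 76.06940460205078), 78.01634979248047)
hole [527.1  152.     5.95]
[[322.88 160.71]]
```

View pics/w7v.png

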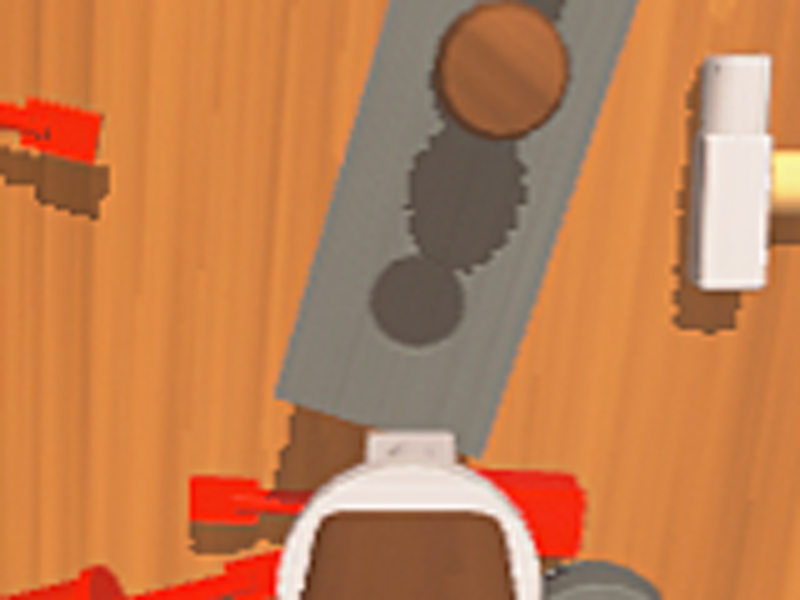

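The crop shows the empty hole at (418,301), that is pixel (323.6,160.2), with the awl at (503,70). The driver is held straight and needs about 2.5 mm of sideways correction.

```bash
python3 -m pendant '[[[-0.6,2.6,20,0],[0,0,35,0],[0,0,40,0],[0,0,40,0],[0,0,20,0],[0,0,10,0],[0,0,0,0],[0,0,0,0]]]' && python3 -m pendant '[[[0,0,15,0],[0,0,20,0],[0,0,20,0],[0,0,15,0],[0,0,8,0],[0,0,4,0],[0,0,0,0],[0,0,0,0]]]'
```

```text
time: 17.9
position: [528.7, 157.5, 216.0]
ee_rot: [0.001, 0.674, 0.739, 0.001]
ft_force: [1.3, 0.8, -1.9]
opening: 29.5
finger_force: 29.9
time: 18.7
position: [528.5, 158.0, 133.8]
ee_rot: [0.001, 0.673, 0.739, 0.001]
ft_force: [-0.1, 0.1, -2.0]
opening: 29.9
finger_force: 29.9
```

```bash
python3 -m pendant '[[[0,-2,1,0],[0,0,2,0],[0,0,1,0],[0,0,1,0],[0,0,0,0]]]' && python3 -m pendant '[[[0,0,0,0],[0,0,0,0],[0,0,0,0],[0,0,0,0]]]' 60 && python3 -m pendant '[[[0,0,-15,0],[0,0,-30,0],[0,0,-45,0],[0,0,-45,0],[0,0,-40,0],[0,0,0,0],[0,0,0,0]]]'
python3 - <<'E'
from h import *
np.set_printoptions(precision=2,suppress=True)
T=pose();print(T)
C,p,d=snap('wrist','w8')
px=np.array([(u,v) for u in range(0,640) for v in range(0,250)]); P=cloud(C,d,px)
s=np.hypot(P[:,0]-526,P[:,1]-158)<30
for lo,hi in((168,190),(104,110)):
    Q=P[s&(P[:,2]>lo)&(P[:,2]<hi)]; print(len(Q),Q.mean(0),cv2.minAreaRect(Q[:,:2].astype(np.float32)))
C,p,d=load('top')
hsv=cv2.cvtColor(p,cv2.COLOR_RGB2HSV)
# selector: handle dark pixels at z105.5, white line
px=np.array([(u,v) for u in range(415,470) for v in range(180,235)]);Pd=cloud(C,d,px);Pz=onz(C,px,105.5)
k=(Pd[:,2]>100)&(Pd[:,2]<112); print('handle',k.sum(),Pd[k].mean(0),cv2.minAreaRect(Pz[k][:,:2].astype(np.float32)))
w=k&(p[px[:,1],px[:,0]].sum(1)>330); print('white',w.sum(),Pz[w].mean(0))
cv2.imwrite('pics/selv.png',cv2.resize(p[170:240,400:480,::-1],(640,560),interpolation=cv2.INTER_CUBIC))
E
```

```text
time: 19.2
position: [525.6, 157.8, 128.4]
ee_rot: [0.0, 0.673, 0.739, 0.0]
ft_force: [-1.5, 0.2, 3.0]
opening: 30.1
finger_force: 29.9
time: 19.6
position: [525.7, 157.7, 127.8]
ee_rot: [0.0, 0.673, 0.739, 0.0]
ft_force: [0.2, 0.8, -0.2]
opening: 53.9
finger_force: 0.0
time: 20.3
position: [525.8, 157.7, 303.7]
ee_rot: [0.001, 0.673, 0.739, 0.001]
ft_force: [0.4, 0.3, -0.7]
opening: 59.8
finger_force: 0.0
[[ -0.09   1.     0.   525.82]
 [  1.     0.09   0.   157.74]
 [ -0.     0.    -1.   303.69]
 [  0.     0.     0.     1.  ]]
657 [525.62 159.68 177.27] ((525.8739624023438, 158.69378662109375), (29.331329345703125, 29.470216751098633), 5.371702194213867)
161 [524.42 168.73 105.91] ((525.03515625, 164.15135192871094), (41.0489501953125, 28.435335159301758), 9.461102485656738)
handle 220 [ 568.39 -274.59  105.28] ((569.0809936523438, -274.0767822265625), (18.528371810913086, 64.54439544677734), 66.18134307861328)
white 17 [ 589.11 -284.48  105.5 ]
```

View pics/selv.png

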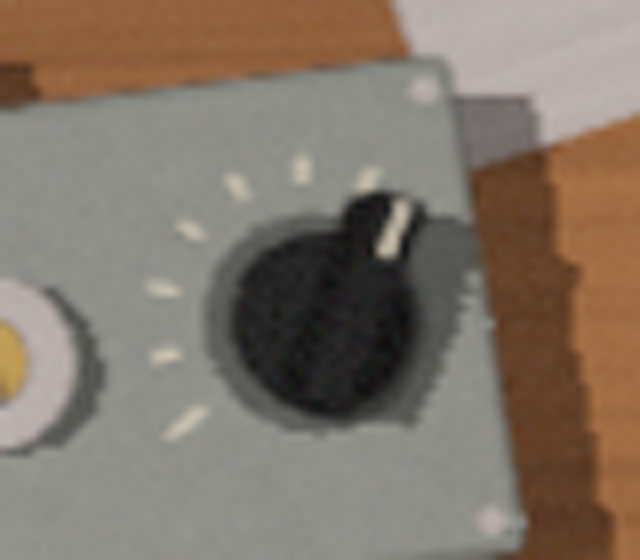

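The driver is seated again, with its flange at 106 and its top at 177. The crop shows seven ticks, from the long one at (185,423) clockwise to (370,178). The pointer is next to the last tick, so it is at the 6th click and needs 75° anticlockwise.

```bash
python3 -m pendant '[[[-25,0,0,0],[-38,0,0,0],[-40,0,0,0],[-40,0,0,0],[-40,0,0,0],[-40,0,0,0],[-40,0,0,0],[-40,0,0,0],[-40,0,0,0],[-40,0,0,0],[-30,0,0,0],[-20,0.5,0,0]]]' 45 && python3 -m pendant '[[[0,0,0,8.5],[0,0,0,8.5],[0,0,0,8.5],[0,0,0,8.5],[0,0,0,8.5],[0,0,0,8.5],[0,0,0,8.5],[0,0,0,8.5],[0,0,0,8.5],[0,0,0,8.5],[0,0,0,8.5],[0,0,0,8.5]]]' && python3 -m pendant '[[[0,0,0,8.5],[0,0,0,8.5],[0,0,0,0],[0,0,0,0],[0,0,0,0]]]'
cat > sel.py <<'E'
from h import *
import sys
np.set_printoptions(precision=2,suppress=True)
T=pose();print(T,arm.get_obs()['q'][5]); C,p,d=snap('wrist',sys.argv[1])
px=np.array([(u,v) for u in range(0,640) for v in range(0,240)]); P=cloud(C,d,px); c=[565.4,-273.5]
k=(np.hypot(P[:,0]-c[0],P[:,1]-c[1])<45)&(abs(P[:,2]-105.5)<3)
r=cv2.minAreaRect(P[k][:,:2].astype(np.float32)); print(k.sum(),P[k].mean(0),r)
w=k&(p[px[:,1],px[:,0]].astype(int).sum(1)>330); print('white',w.sum(),P[w].mean(0))
v=P[w].mean(0)-c+[0] if 0 else P[w].mean(0)[:2]-np.array(r[0]); print('pointer heading',np.degrees(np.arctan2(v[1],v[0])))
q=P[k][:,:2]-P[k][:,:2].mean(0); e=np.linalg.eigh(np.cov(q.T))[1][:,1]; print('axis heading',np.degrees(np.arctan2(e[1],e[0])))
k=(np.hypot(P[:,0]-c[0],P[:,1]-c[1])<40)&(abs(P[:,2]-75)<8); print('skirt z',np.median(P[k][:,2]) if k.any() else 0)
k=abs(P[:,2]-65)<2; k&=(np.hypot(P[:,0]-c[0],P[:,1]-c[1])<160); print('ctrl',cv2.minAreaRect(P[k][:,:2].astype(np.float32)))
C,p,d=load('top'); px=np.array([(u,v) for u in range(480,560) for v in range(190,290)]); P=cloud(C,d,px); k=np.hypot(P[:,0]-c[0],P[:,1]-c[1])<160; print('near max z',P[k].max(0), P[k][P[k][:,2]>120][:, :2].max(0,initial=-999))
E
python3 sel.py w9
```

```text
time: 21.55
position: [565.4, -275.1, 299.9]
ee_rot: [-0.002, 0.674, 0.739, -0.0]
ft_force: [0.5, 0.2, -0.7]
opening: 45.0
finger_force: 0.0
time: 22.75
position: [565.9, -272.1, 301.0]
ee_rot: [-0.001, 0.998, -0.061, -0.002]
ft_force: [1.2, 0.3, -0.0]
opening: 45.1
finger_force: 0.0
time: 23.25
position: [566.3, -272.9, 302.2]
ee_rot: [-0.0, 0.979, -0.204, -0.001]
ft_force: [-0.7, -0.1, -1.4]
opening: 45.0
finger_force: 0.0
[[   0.92   -0.4    -0.    566.31]
 [  -0.4    -0.92    0.   -272.88]
 [  -0.     -0.     -1.    302.2 ]
 [   0.      0.      0.      1.  ]] 1.3544054923389857
493 [ 571.03 -275.35  105.39] ((569.7860107421875, -275.0331115722656), (14.05514907836914, 63.69957733154297), 66.2943115234375)
white 55 [ 589.49 -282.89  105.93]
pointer heading -21.73535454616582
axis heading 155.973638681332
skirt z 76.69794424321799
ctrl ((562.5221557617188, -228.15472412109375), (147.64051818847656, 197.51690673828125), 5.530258655548096)
near max z [ 616.32 -394.27  133.  ] [ 508.36 -399.45]
```

```bash
python3 -m pendant '[[[0,0.5,40,0],[0,0,45,0],[0,0,45,0],[0,0,40,0],[0,0,30,0],[0,0,14,0],[0,0,5.5,0],[0,0,0,0],[0,0,0,0]]]' && python3 -m pendant '[[[0,0,0,0],[0,0,0,0],[0,0,0,0],[0,0,0,0],[0,0,0,0]]]' 0 && python3 -m pendant '[[[0,0,0,-5],[0,0,0,-6],[0,0,0,-6],[0,0,0,-6],[0,0,0,-6],[0,0,0,-6],[0,0,0,0],[0,0,0,0]]]'
```

```text
time: 24.2
position: [567.6, -274.7, 85.1]
ee_rot: [0.001, 0.979, -0.205, 0.002]
ft_force: [-0.2, -0.7, -0.4]
opening: 44.8
finger_force: 0.0
time: 24.7
position: [566.3, -273.8, 83.5]
ee_rot: [0.0, 0.979, -0.205, 0.0]
ft_force: [0.5, -0.4, 0.2]
opening: 13.2
finger_force: 0.0
time: 25.5
position: [566.2, -273.8, 83.3]
ee_rot: [-0.0, 0.995, 0.098, -0.0]
ft_force: [-0.0, 0.1, -0.3]
opening: 0.7
finger_force: 0.0
```

```bash
python3 - <<'E'
from h import *
np.set_printoptions(precision=2,suppress=True)
o=arm.get_obs();print(o['opening'],o['finger_force'],o['moment'],pose())
C,p,d=snap('scene','s10')
C2,p2,d2=snap('wrist','w10')
u=proj(C,[[566,-273,90]])[0].astype(int)
a=cv2.resize(p[u[1]-50:u[1]+50,u[0]-40:u[0]+60,::-1],(400,400),interpolation=cv2.INTER_CUBIC)
b=cv2.resize(p2[50:300,195:445,::-1],(400,400))
cv2.imwrite('pics/v10.png',np.hstack([a,b]))
E
```

```text
0.737714874106888 0.0 [-0.11  0.2  -0.03] [[   0.98    0.19   -0.    566.24]
 [   0.19   -0.98    0.   -273.78]
 [  -0.     -0.     -1.     83.29]
 [   0.      0.      0.      1.  ]]
```

View pics/v10.png

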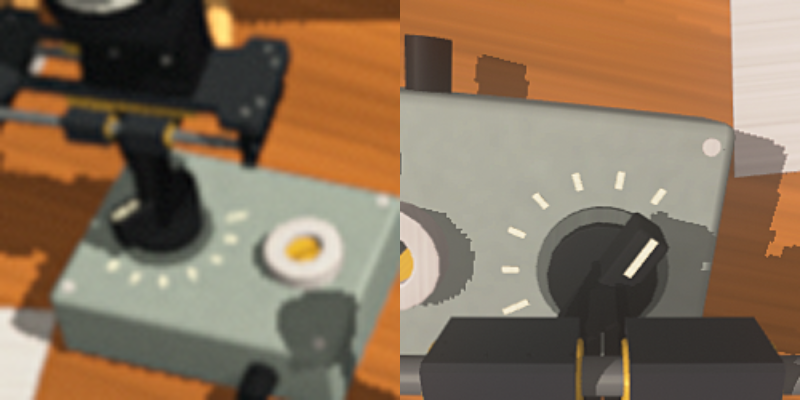

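The left half (scene) shows the fingers at the selector. The right half (wrist) shows the bar still pointing at the 6th tick, with its end at (655,235). The fingers have shut without holding the bar, so I need to see where they are relative to it.

```bash
python3 - <<'E'
from h import *
np.set_printoptions(precision=1,suppress=True)
for n in('s10','w10','w9'):
    C,p,d=load(n)
    px=np.array([(u,v) for u in range(0,640) for v in range(0,400)]); P=cloud(C,d,px)
    k=(np.hypot(P[:,0]-566,P[:,1]+273.5)<45)&(P[:,2]>70)&(P[:,2]<135)&(d[px[:,1],px[:,0]]>0)
    a=np.radians(-23.7); e=np.array([[np.cos(a),np.sin(a)],[-np.sin(a),np.cos(a)]])
    Q=(P[k][:,:2]-[566,-273.5])@e.T; z=P[k][:,2]
    print(n,'rows: along bar, cols: across; median z')
    for x in range(-40,45,6):
        print(x,[ (lambda s: round(float(np.median(z[s]))) if s.any() else 0)((abs(Q[:,0]-x)<3)&(abs(Q[:,1]-y)<2)) for y in range(-28,30,4)])
E
```

```text
s10 rows: along bar, cols: across; median z
-40 [0, 0, 0, 0, 0, 0, 0, 0, 0, 0, 0, 0, 0, 0, 0]
-34 [0, 0, 0, 0, 0, 0, 0, 0, 0, 0, 0, 0, 0, 0, 0]
-28 [0, 0, 0, 0, 0, 0, 0, 0, 0, 0, 0, 0, 0, 0, 0]
-22 [0, 0, 0, 0, 0, 104, 106, 94, 102, 88, 70, 0, 0, 0, 0]
-16 [0, 0, 0, 0, 0, 104, 105, 106, 89, 92, 77, 73, 0, 0, 0]
-10 [0, 0, 0, 0, 0, 0, 0, 111, 102, 85, 77, 78, 75, 0, 0]
-4 [0, 0, 0, 0, 0, 0, 0, 0, 106, 88, 78, 77, 76, 74, 0]
2 [0, 0, 0, 0, 0, 0, 0, 85, 97, 98, 99, 76, 77, 76, 70]
8 [0, 0, 0, 0, 0, 0, 0, 125, 116, 96, 113, 77, 78, 74, 0]
14 [0, 0, 0, 0, 0, 0, 113, 118, 100, 88, 77, 78, 76, 75, 71]
20 [0, 0, 0, 0, 0, 105, 106, 106, 85, 92, 76, 78, 77, 72, 0]
26 [0, 0, 0, 0, 0, 104, 107, 106, 92, 84, 78, 72, 0, 0, 0]
32 [0, 0, 0, 0, 0, 105, 107, 106, 100, 92, 72, 0, 0, 0, 0]
38 [0, 0, 0, 0, 0, 98, 92, 100, 99, 95, 0, 0, 0, 0, 0]
44 [0, 0, 0, 0, 0, 0, 0, 0, 0, 0, 0, 0, 0, 0, 0]
w10 rows: along bar, cols: across; median z
-40 [0, 0, 0, 0, 0, 0, 0, 0, 0, 0, 0, 0, 0, 0, 0]
-34 [0, 0, 0, 0, 0, 0, 0, 0, 0, 0, 0, 0, 0, 0, 0]
-28 [0, 0, 0, 0, 0, 0, 0, 0, 0, 70, 0, 71, 0, 0, 0]
-22 [0, 0, 0, 0, 0,
[... 950 characters left out ...]
71, 71, 0]
-16 [0, 70, 77, 77, 77, 78, 105, 105, 106, 92, 78, 78, 77, 0, 0]
-10 [71, 77, 78, 78, 77, 103, 106, 106, 106, 105, 78, 78, 77, 77, 71]
-4 [70, 77, 77, 77, 77, 91, 105, 106, 106, 91, 77, 78, 78, 78, 70]
2 [0, 77, 77, 77, 77, 91, 106, 106, 105, 91, 77, 78, 78, 77, 70]
8 [70, 76, 78, 78, 77, 90, 105, 105, 106, 91, 78, 78, 78, 77, 0]
14 [0, 71, 77, 78, 77, 103, 105, 106, 105, 103, 78, 77, 77, 77, 70]
20 [0, 70, 71, 77, 78, 92, 105, 106, 105, 91, 77, 77, 75, 70, 0]
26 [0, 0, 0, 70, 72, 104, 105, 106, 105, 105, 76, 0, 0, 0, 0]
32 [0, 0, 0, 0, 0, 104, 105, 106, 106, 105, 0, 0, 0, 0, 0]
38 [0, 0, 0, 0, 0, 102, 94, 95, 95, 97, 0, 0, 0, 0, 0]
44 [0, 0, 0, 0, 0, 0, 0, 0, 0, 0, 0, 0, 0, 0, 0]
```

The bar's surface still surrounds the shut fingers and no contact was felt. I'll open, square up again over the middle of the handle, and close slowly and a little lower, reading the force.

```bash
python3 -m pendant '[[[0,0,0,0],[0,0,0,0],[0,0,0,0],[0,0,0,0],[0,0,0,0],[0,0,0,0],[0,0,0,7],[0,0,0,7],[0,0,0,7],[0,0,0,7],[0,0,0,7],[0,0,0,0]]]' 45 && python3 -m pendant '[[[3,0,2,0],[0,0,2,0],[0,0,0,0]]]' && python3 -m pendant '[[[0,0,0,0],[0,0,0,0],[0,0,0,0],[0,0,0,0]]]' 20 && python3 -m pendant '[[[0,0,0,0],[0,0,0,0]]]' 10 && python3 -c "
from station import arm
o=arm.get_obs();print(o)"
```

```text
time: 26.8
position: [566.3, -273.8, 83.3]
ee_rot: [0.0, 0.979, -0.205, -0.0]
ft_force: [-0.1, 0.7, -0.6]
opening: 45.2
finger_force: 0.0
time: 27.1
position: [568.9, -274.9, 78.9]
ee_rot: [-0.0, 0.979, -0.204, -0.0]
ft_force: [-0.1, -0.2, 0.2]
opening: 45.0
finger_force: 0.0
time: 27.5
position: [569.1, -275.0, 79.4]
ee_rot: [0.0, 0.979, -0.205, 0.0]
ft_force: [-0.3, 0.3, 0.2]
opening: 23.6
finger_force: 0.0
time: 27.7
position: [569.3, -274.4, 79.4]
ee_rot: [-0.001, 0.979, -0.205, 0.0]
ft_force: [0.7, 1.2, 0.3]
opening: 13.4
finger_force: 30.0
{'time': 27.7, 'q': array([-6.26375041e-01,  6.81810531e-01,  1.51189365e+00,  1.39500531e-03,
        9.48054598e-01,  1.35675094e+00]), 'qvel': array([ 1.37901098e-03, -1.80297590e-03, -7.66382101e-05, -1.08407050e-02,
       -3.10240203e-03,  8.94166813e-04]), 'tau': array([-7.28371963e-01, -4.67324567e+01, -1.40340909e+01, -2.18224903e-01,
       -8.23317398e-02, -1.72584521e-02]), 'position': array([ 569.26367784, -274.43416102,   79.39293627]), 'ee_rot': array([-5.51133921e-04,  9.78739668e-01, -2.05105668e-01,  1.55283379e-04]), 'ft_force': array([0.66160621, 1.17783686, 0.33735426]), 'moment': array([0.25651136, 0.06351251, 0.01306534]), 'finger_force': 30.041343569755554, 'opening': 13.38120935395339}
```

```bash
python3 -m pendant '[[[0,0,0,0],[0,0,0,0],[0,0,0,0]]]' 5; python3 sel.py w11 | tail -6 | head -5
```

```text
time: 28.0
position: [569.2, -274.5, 79.4]
ee_rot: [-0.0, 0.979, -0.205, 0.0]
ft_force: [1.2, 1.7, -0.4]
opening: 13.0
finger_force: 30.0
white 141 [ 590.64 -283.32  106.11]
pointer heading 0.3798216808863254
axis heading 155.8056965107179
skirt z 76.62077639304621
ctrl ((618.879638671875, -246.0921173095703), (226.056640625, 103.12672424316406), 66.37548828125)
```

```bash
m(){ python3 -c "
from station import arm
o=arm.get_obs();print(o['moment'].round(3),o['q'][5],o['ft_force'].round(1))"; }
python3 -m pendant '[[[0,-0.3,0,-5],[0,-0.3,0,-5],[0,-0.3,0,-5],[0,-0.3,0,-5],[0,0,0,0]]]'; m; python3 -m pendant '[[[0,-0.3,0,-5],[0,-0.3,0,-5],[0,0,0,0]]]'; m
```

```text
time: 28.55
position: [569.5, -273.7, 79.4]
ee_rot: [-0.0, 0.999, -0.032, 0.0]
ft_force: [0.4, 2.4, 0.4]
opening: 13.1
finger_force: 30.1
[ 0.419 -0.068  0.09 ] 1.0093860562255996 [0.4 2.4 0.4]
time: 28.85
position: [569.4, -273.3, 79.4]
ee_rot: [0.0, 0.999, 0.054, 0.0]
ft_force: [0.6, 1.3, 0.2]
opening: 13.5
finger_force: 30.1
[ 0.291  0.03  -0.155] 0.8379373110803364 [0.6 1.3 0.2]
```

```bash
python3 -m pendant '[[[0,-0.3,0,-5],[0,-0.3,0,-5],[0,-0.3,0,-5],[0,-0.3,0,-5],[0,-0.3,0,-5],[0,-0.3,0,-5],[0,-0.3,0,-5],[0,-0.3,0,-5],[0,-0.3,0,-5],[0,0,0,0],[0,0,0,0]]]'; python3 -c "
from station import arm
o=arm.get_obs();print(o['moment'].round(3),o['q'][5],o['ft_force'].round(1))"
python3 -m pendant '[[[0,0,0,0],[0,0,0,0],[0,0,0,0],[0,0,0,0],[0,0,0,0]]]' 45;  python3 -m pendant '[[[0,0,-10,0],[0,0,-30,0],[0,0,-50,0],[0,0,-50,0],[0,0,-50,0],[0,0,-30,0],[0,0,0,0],[0,0,0,0]]]'; python3 sel.py w12
```

```text
time: 29.95
position: [568.6, -271.6, 79.4]
ee_rot: [0.001, 0.902, 0.432, 0.0]
ft_force: [1.6, -0.2, -0.2]
opening: 13.5
finger_force: 30.0
[-0.182 -0.162  0.001] 0.05579131229243409 [ 1.6 -0.2 -0.2]
time: 30.45
position: [568.0, -270.9, 79.3]
ee_rot: [-0.0, 0.901, 0.433, -0.0]
ft_force: [0.3, -0.1, 0.9]
opening: 42.1
finger_force: 0.0
time: 31.25
position: [568.2, -270.9, 300.7]
ee_rot: [0.001, 0.901, 0.433, 0.0]
ft_force: [0.5, 0.8, 0.4]
opening: 44.9
finger_force: 0.0
[[   0.62    0.78    0.    568.17]
 [   0.78   -0.62   -0.   -270.86]
 [   0.      0.     -1.    300.73]
 [   0.      0.      0.      1.  ]] 0.052417372146772466
497 [ 570.25 -269.03  105.44] ((569.7522583007812, -269.9219970703125), (63.76087951660156, 14.156612396240234), 51.17166519165039)
white 53 [ 582.78 -252.38  106.13]
pointer heading 53.39829463721717
axis heading 51.0908698354812
skirt z 76.74505103463775
ctrl ((562.6439208984375, -227.65444946289062), (146.96946716308594, 197.97288513183594), 5.6063103675842285)
near max z [ 616.32 -394.27  133.  ] [ 508.36 -399.45]
```

```bash
python3 - <<'E'
from h import *
np.set_printoptions(precision=1,suppress=True)
C,p,d=load('w9')
px=np.array([(u,v) for u in range(640) for v in range(240)]); P=onz(C,px,65.); v=P[:,:2]-[566,-273.4]; r=np.hypot(*v.T)
w=(p[px[:,1],px[:,0]].min(1)>205)&(r>33)&(r<60)&(d[px[:,1],px[:,0]]>0)
m=np.zeros((400,640),np.uint8); m[px[w][:,1],px[w][:,0]]=1
n,l,s,c=cv2.connectedComponentsWithStats(m)
for i in range(1,n):
    if s[i,4]>3:
        q=onz(C,[c[i]],65.)[0,:2]-[566,-273.4]; print('tick',s[i,4],np.hypot(*q),np.degrees(np.arctan2(q[1],q[0])))
C0,p0,d0=load('top'); C,p,d=snap('top','top2')
diff=np.abs(p.astype(int)-p0).sum(2)
for t in ['driver','awl','punch','stake','hammer','tin']:
    print(t,[(round(x['score'],2),np.round(np.array(x['location'])*W,1)) for x in arm.place_of('top',t)[:4]])
px=np.array([(u,v) for u in range(380,410) for v in range(200,230)]);P=onz(C,px,74.);rgb=p[px[:,1],px[:,0]].astype(int)
k=(rgb.sum(1)<260)&(np.hypot(P[:,0]-556.5,P[:,1]+173)<11);Q=P[k][:,:2]
if k.sum()>4:
    e=np.linalg.eigh(np.cov(Q.T))[1][:,1];print('slot',k.sum(),np.degrees(np.arctan2(e[1],e[0])))
o=arm.get_obs();print(o['time'],o['ft_force'])
E
```

```text
tick 12 44.98048025287872 -22.532761825272804
tick 10 45.8044515339883 1.9951814401339438
tick 12 45.52412838857402 26.98701144967941
tick 10 46.26453419536139 51.04751011657583
tick 8 46.60696755897852 76.00343777488324
tick 8 46.17600115031674 100.28663206401664
tick 16 48.00946914597871 124.77523602901319
driver [(0.95, array([238.2, 314.8])), (0.66, array([327.2, 276.9])), (0.62, array([252.5, 236.2])), (0.58, array([297.9, 230.4]))]
awl [(0.54, array([218.9, 227.7]))]
punch [(0.79, array([179.6, 216.9]))]
stake [(0.62, array([317.3, 194.7]))]
hammer [(0.64, array([237.3, 139.6]))]
tin [(0.66, array([412.3, 125.2]))]
slot 10 145.53780334354394
31.65 [ 0.5  0.3 -0. ]
```

```bash
python3 -c "
from station import arm
print(arm.hand_in())"
```

```text
the job is handed in; nothing more can be done
None
```

The job is handed in at about 32 s. The trim screw is clockwise at its stop, the screwdriver is back in its own hole, and the selector is released at the third click. The first grasp at the selector closed on nothing and had to be repeated. I also viewed 11 pictures, one over the limit of 10.

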